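# Ram the stuck wood plugs home in the plug tube

### The job

Two round wood plugs are stuck part-way down the clear upright tube. Take the long slim dowel from the rack (not the short one, nor the thick one, which does not fit), push the plugs with it all the way down to the bottom of the tube and lean on them firmly for a moment. Leave the dowel standing in the tube on top of the plugs, and let go of it.

Things in the scene. Friction and masses are not known exactly. Their poses are not given: they have to be found in the camera images.
- rammer_center (a point): Centre (half-way up) of the long slim wood dowel, 24 mm in diameter, 150 mm long, standing upright and loose in one of the rack's cells; z up along it. Hold it near its upper end, about 35 mm below its top (40 mm above this point, 115 mm above its foot), so that the fingers stay clear of the tube when it is fully down.
- rack: Fixed low plywood tray, 85 mm (its x) by 235 mm (its y), 26 mm high, floor 5 mm thick; origin under its centre. Three cells 75 mm apart along its y hold, in any order, the long slim dowel, a short slim one (24 x 85 mm) and a thick one (50 x 120 mm). Fingers placed either side of the dowel along the rack's x clear its neighbours.
- tube_mouth (a point): Centre of the mouth of the clear plastic tube, 105 mm above the bench; z up along the tube, which is upright and fixed on a 130 mm square plywood foot (sides along x and y here). Bore 40 mm, wall 3 mm; the top 20 mm flares to 74 mm inside, 80 mm outside. The tube's floor is 93 mm below the mouth.
- plugs (a joint): Height (m) of the two wood plugs above the tube's floor: 0 when home, 0.018 to 0.038 at the start. They are 37 mm in diameter, 24 mm high together, and move as one; at home their top is 69 mm below the mouth. They stay where left; sliding takes about 3 N. Once they are on the floor, press on with about 10 to 20 N for half a second.
There are look-alikes about, which are no part of the job. There is more than one size of the part that bears tube_mouth; the job needs the smallest.

How it is judged:
By the outcome, as a careful person would: the job done as asked, in the order asked, and still so for the second after the job is handed in, with the robot touching nothing.
It also fails if it takes over 45 s, if anything falls off the work surface, if the arm or the gripper's body presses on something with over 40 N, if the wrist force passes 120 N, or if a joint passes its speed limit or range.

### The arm

A 6-joint arm with a two-finger parallel gripper is mounted at the origin on the work surface. World frame = base frame: x ahead of the robot, y to its left, z up, the work surface at z = 0. Lengths are in mm, angles in rad, forces in N, time in s.
With the tool pointing down it reaches from about 400 to 925 mm from the base axis. Payload 12.5 kg.
Tool frame: the origin (TCP) lies midway between the tips of the shut fingers; the grasp point (between the pads) lies 19 mm behind it; z points along the fingers, y is the direction in which the jaws open and shut (so a half turn about z gives the same grasp; the last joint's range is limited). The gripper opens to 95 mm and grips with 3 to 60 N. Pads are 20 mm wide; open, the fingers measure 119 mm over their backs; the gripper's body (75 mm by 180 mm) begins 59 mm behind the grasp point.
Start: joints at [-1.29, 0.491, 1.559, -0, 1.092, -0.106], TCP at [235.791, -578.835, 214.661] pointing down, gripper open.
Joint ranges: [-3.1, 3.1], [-0.84, 2.19], [0.05, 2.79], [-1.13, 4.28], [0.06, 2.93], [-2.69, 2.69]. Speed limits (rad/s): [2.22, 2.22, 2.79, 3.14, 3.14, 3.14].

### API

Orientations are given as [roll, pitch, yaw] about the fixed x, y, z axes, in that order (R = Rz(yaw) Ry(pitch) Rx(roll)).
In Python, from cell import env gives the robot as it stands.
- The arm moves only by the tool servo_tool, never from a script. Its argument "plan" is a list of rows, each a list of 7 numbers: the shift along the tool's x, y, z in m, then the turn, a rotation vector about the tool's x, y, z in degrees, then the opening in per cent of the stroke, from 0 (shut) to 100 (fully open). In form: [[dx, dy, dz, wx, wy, wz, jaw], ...]. A call has 1 to 8 rows; each row shifts and turns the pose as measured when the row begins, along the tool's axes as they then stand; what a row does not reach is not made up. A row lasts 1/12 s, in which the tool goes at most 41.7 mm and 7.16 degrees, less where a joint would pass 70% of its speed; a pose out of reach is approached as far as the arm can. A call is refused whole if a number of a shift passes 0.0417 or a number of a turn 7.16, either way. A call with a gripper value outside its range is refused whole. The fingers move at their own pace and stop on an object; the grip force is fixed at half the most. Time passes only in rows, so rows that do not move let the fingers close. It gives the time, the measured TCP pose, the force and the opening at its end, in the units of the state.
- env.state(): the state, without advancing time (a new reading comes with each control period).
- env.read_camera(name): name is "scene" or "top" or "wrist"; returns a dict with "img" (480x640x3 uint8, blue, green, red), "intrinsics" (3x3 intrinsics, pixels), "k1" (the pictures are not rectified: a ray, as slopes to the right and down, at radius r is drawn at 1 + k1 r^2 times it, then the intrinsics apply), "R" (3x3) and "t" (3): a world point X has camera coordinates R X + t. Camera axes: x right, y down, z forward; pixel columns grow to the right and rows downward; lengths in mm; the calibration is good to about 2 mm. A picture is of the moment at which its call begins. There is no depth.
- env.job_done(): hands the job in, once; it reports no verdict.
The state is a dict: "t": time; "joints": joint angles; "qvel": joint speeds; "tau": joint torques, N m; "eef_pos": TCP position; "tcp_rot": TCP orientation; "ft_force": force on the tool from outside, world axes, zero at the start; "moment": the same for the moment, N m; "opening": opening from 0.0 (shut) to 1.0 (fully open).
Only numpy, scipy, OpenCV 4.12 (cv2) and the standard library are available. Lean on these libraries where they do the work, as an engineer would, in place of code of your own. Each camera call takes 0.05 s, during which the arm holds its last target. There are 200 camera calls.

## Working session

There is one attempt and no reset: what is moved stays moved. The work goes in short steps, Python scripts to look and compute and a tool call to move; the robot and the scene stay as the last step left them, time stands still between calls to the robot, and variables do not carry over. Pictures are saved under pics/ and viewed, about 8 in all and at most 12, crops included, and the job is handed in when it is done.

Besides the shell and the picture viewer there is one more tool, called in YAML: its name, and indented under it one key for each argument. servo_tool: Moves the arm, as the interface text tells. Its arguments: {"type":"object","properties":{"plan":{"type":"array","items":{"type":"array","items":{"type":"number"}}}},"required":["plan"]}

```bash
mkdir -p pics; ls; cat > h.py <<'E'
import numpy as np, cv2
from cell import env
def snap(n,f):
    c=env.read_camera(n); cv2.imwrite('pics/'+f,c['img']); np.savez('pics/'+f+'.npz',**{k:c[k] for k in('intrinsics','k1','R','t')}); return c
def load(f): return np.load('pics/'+f+'.npz')
def ray(c,uv):
    K=c['intrinsics'];k=float(c['k1'])
    p=cv2.undistortPoints(np.array([[uv]],float),K,np.array([k,0,0,0.]))[0,0]
    d=c['R'].T@np.array([p[0],p[1],1]); o=-c['R'].T@c['t']; return o,d/np.linalg.norm(d)
def atz(c,uv,z):
    o,d=ray(c,uv); return o+d*(z-o[2])/d[2]
def proj(c,X):
    x=c['R']@np.array(X,float)+c['t']; p=x[:2]/x[2]; p=p*(1+float(c['k1'])*(p@p)); return (c['intrinsics']@[p[0],p[1],1])[:2]
E
python3 - <<'E'
from h import *
for n in('top','scene'):
    c=snap(n,n+'1.png'); print(n,-c['R'].T@c['t'],c['R'][2],c['intrinsics'][0,0],c['k1'])
print(env.state())
E
```

```text
pics
top [508.67995244   1.13617123 867.54022245] [ 0.10159173  0.01940156 -0.99463697] 457.4238281011793 -0.03440951648535078
scene [1035.21029819  246.55209589  692.81591794] [-0.56436805 -0.3017066  -0.76841514] 457.2022568823976 -0.09530920994586939
{'t': 0.1, 'joints': array([-1.28962504e+00,  4.91513605e-01,  1.55937067e+00,  8.60783010e-06,
        1.09172576e+00, -1.05617777e-01]), 'qvel': array([ 0.001887  , -0.00270263, -0.0010257 ,  0.00018483,  0.00118672,
       -0.00090603]), 'tau': array([ 2.28661549e-03, -6.13621759e+01, -2.58607239e+01,  6.93403138e-02,
        4.69883275e-02, -4.01689067e-05]), 'eef_pos': array([ 235.71381524, -578.61776513,  214.11743248]), 'tcp_rot': array([-3.14058174e+00, -1.14846267e-04,  3.86785037e-01]), 'ft_force': array([-0.8757153 , -0.10615238,  0.71990282]), 'moment': array([ 0.014765  , -0.01406458,  0.00749579]), 'opening': 0.9976824449981281}
```

View pics/top1.png

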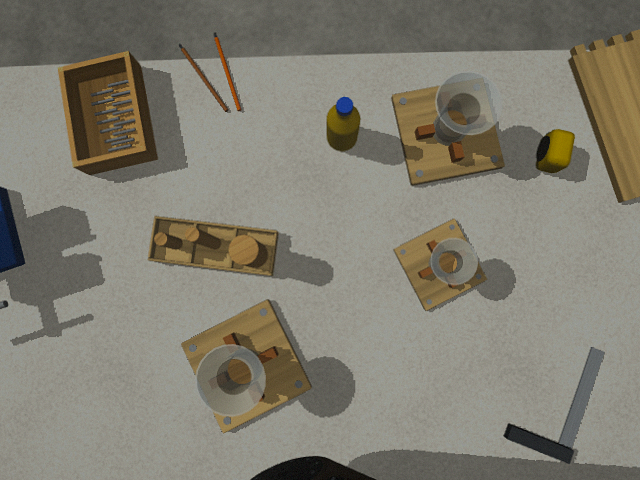

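View pics/scene1.png

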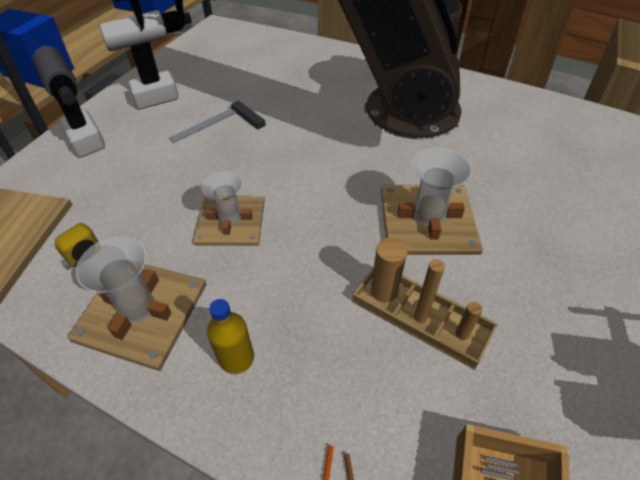

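The smallest tube is the middle one, at about (454,261) in top and (225,190) in scene. The long slim dowel stands in the rack's middle cell, with its top at about (192,233) in top and (435,265) in scene. I'll magnify these.

```bash
python3 - <<'E'
from h import *
t=cv2.imread('pics/top1.png');s=cv2.imread('pics/scene1.png')
def cr(i,x,y,w=100,h=75): return cv2.resize(i[y:y+h,x:x+w],(400,300),interpolation=cv2.INTER_CUBIC)
cv2.imwrite('pics/c1.png',np.vstack([np.hstack([cr(t,145,205,140,105),cr(t,390,215)]),np.hstack([cr(s,380,240,120,90),cr(s,185,170)])]))
T=load('top1.png');S=load('scene1.png')
print('mouth',atz(T,(454,261),105)); m=atz(T,(454,261),105); print(proj(S,m), atz(S,(221,187),105))
print('dowel',atz(T,(192,233),155)); d=atz(T,(192,233),155);print(proj(S,d),atz(S,(435,265),155))
E
```

```text
mouth [ 548.45096976 -207.92905183  105.        ]
[222.12844433 184.00336146] [ 556.28892878 -205.14777832  105.        ]
dowel [598.25883421 215.77606941 155.        ]
[436.18324517 265.01040475] [599.00532912 214.18876941 155.        ]
```

View pics/c1.png

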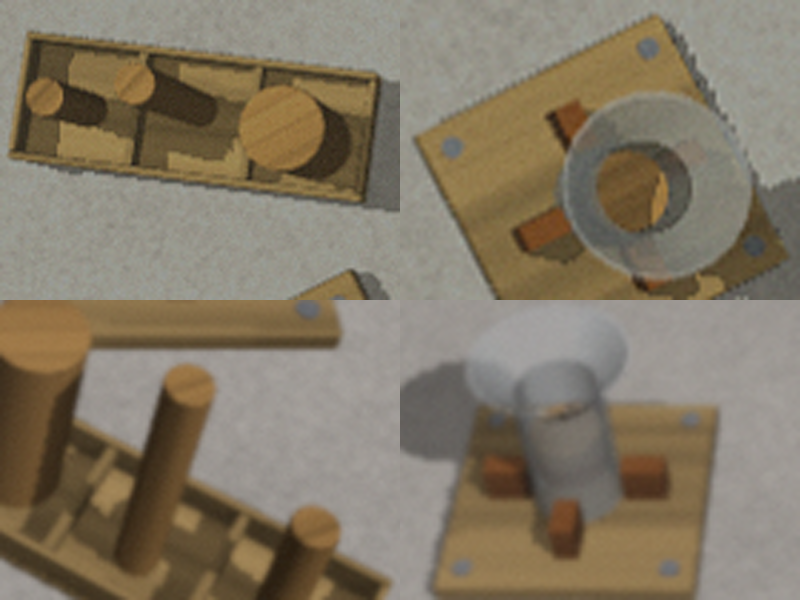

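```bash
python3 - <<'E'
from h import *
T=load('top1.png');S=load('scene1.png')
def tri(a,b):
    A=[];B=[]
    M=np.zeros((3,3));v=np.zeros(3)
    for c,p in((T,a),(S,b)):
        o,d=ray(c,p);P=np.eye(3)-np.outer(d,d);M+=P;v+=P@o
    return np.linalg.solve(M,v)
print('mouth tri',tri((454.3,261.5),(221.5,185)),atz(T,(454.3,261.5),105),atz(S,(221.5,185),105))
print('dowel tri',tri((191.9,234),(436.7,265.8)),atz(T,(191.9,234),155),atz(S,(436.7,265.8),155))
for a,b in(((155.5,216.6),(277.3,230.9)),((148.5,260.3),(272,275))):
    e=atz(T,b,26)-atz(T,a,26); print('rack y dir',e,'angle of rack x',np.degrees(np.arctan2(e[1],e[0]))+90)
E
```

```text
mouth tri [ 548.03713975 -209.86243375  101.22148894] [ 547.60914832 -208.38849038  105.        ] [ 551.27615821 -207.4406526   105.        ]
dowel tri [597.02377668 216.75952291 152.16224256] [596.66826636 215.91976387 155.        ] [599.33220242 216.90165223 155.        ]
rack y dir [ -32.05194641 -229.86992865    0.        ] angle of rack x -7.937866160798023
rack y dir [ -31.47754059 -231.0965678     0.        ] angle of rack x -7.75649390590344
```

servo_tool:
  plan:
    - [0,0,-0.005,0,0,-7.1,100]
    - [0,0,-0.005,0,0,-7.1,100]
    - [0,0,-0.005,0,0,-7.1,100]
    - [0,0,-0.005,0,0,-7.1,100]
    - [0,0,-0.005,0,0,-7.1,100]
    - [0,0,-0.005,0,0,-7.1,100]
    - [0,0,0,0,0,-7.1,100]
    - [0,0,0,0,0,-7.1,100]

```text
t: 0.77
eef_pos: [235.4, -577.4, 242.1]
tcp_rot: [-3.138, -0.007, 1.389]
ft_force: [0.4, -0.3, 0.6]
opening: 0.999
```

servo_tool:
  plan:
    - [0.035,0.0115,0,0,0,-2.6,100]
    - [0.038,0.0115,0,0,0,0,100]
    - [0.038,0.0115,0,0,0,0,100]
    - [0.038,0.0115,0,0,0,0,100]
    - [0.038,0.0115,0,0,0,0,100]
    - [0.038,0.0115,0,0,0,0,100]
    - [0.038,0.0115,0,0,0,0,100]
    - [0.038,0.0115,0,0,0,0,100]

```text
t: 1.43
eef_pos: [366.8, -284.9, 240.3]
tcp_rot: [-3.136, -0.01, 1.436]
ft_force: [0.9, -0.5, -0.4]
opening: 1.001
```

servo_tool:
  plan:
    - [0.038,0.0115,0,0,0,0,100]
    - [0.038,0.0115,0,0,0,0,100]
    - [0.038,0.0115,0,0,0,0,100]
    - [0.038,0.0115,0,0,0,0,100]
    - [0.038,0.0115,0,0,0,0,100]
    - [0.038,0.0115,0,0,0,0,100]
    - [0.038,0.0115,0,0,0,0,100]
    - [0.038,0.0115,0,0,0,0,100]

```text
t: 2.1
eef_pos: [501.1, 20.0, 242.7]
tcp_rot: [-3.135, -0.01, 1.435]
ft_force: [1.6, -1.1, 0.0]
opening: 1.001
```

servo_tool:
  plan:
    - [0.038,0.012,0,0,0,0,100]
    - [0.038,0.012,0,0,0,0,100]
    - [0.038,0.012,0,0,0,0,100]
    - [0.038,0.012,0,0,0,0,100]
    - [0.035,0.012,0,0,0,0,100]
    - [0.015,0.006,0,0,0,0,100]
    - [0,0,0,0.3,-0.5,0,100]
    - [0,0,0,0,0,0,100]

```text
t: 2.77
eef_pos: [595.8, 228.9, 240.9]
tcp_rot: [-3.126, 0.0, 1.443]
ft_force: [-0.2, 0.4, -0.1]
opening: 1.003
```

```bash
python3 - <<'E'
from h import *
s=env.state();print(s['eef_pos'],s['tcp_rot'])
c=snap('wrist','w1.png'); print(-c['R'].T@c['t'],c['R'][2]); np.save('pics/w1s.npy',s['eef_pos'])
print(proj(c,[597.5,216,155]),proj(c,[s['eef_pos'][0],s['eef_pos'][1],155]))
E
```

```text
[595.81124433 228.89839358 240.92202475] [-3.12574463e+00  1.55138429e-04  1.44275304e+00]
[608.60080954 304.06371711 411.4395096 ] [-0.04911737 -0.26343375 -0.96342625]
[322.72482618 259.37491177] [318.5714846  244.21367934]
```

View pics/w1.png

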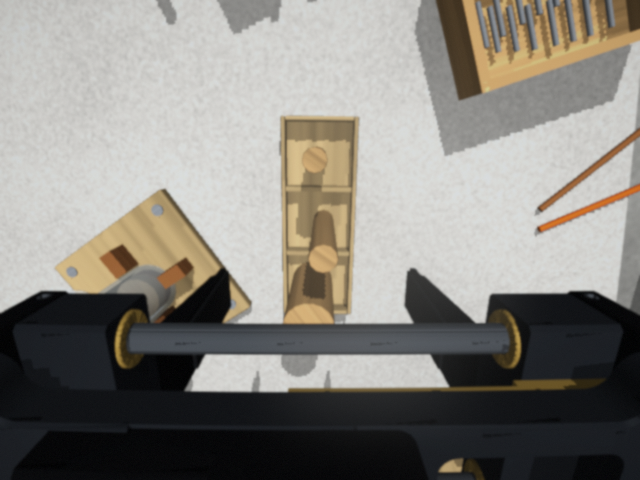

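The wrist view shows the long dowel's top at (323,258), within 1.5 px of the prediction, and the jaws straddle it. I'll correct the offset, then descend.

servo_tool:
  plan:
    - [-0.012,0.0034,0.01,-0.9,0,0,100]
    - [0,0,0.02,0,0,0,100]
    - [0,0,0.02,0,0,0,100]
    - [0,0,0.01,0,0,0,100]
    - [0,0,0,0,0,0,100]

```text
t: 3.23
eef_pos: [595.9, 209.7, 180.6]
tcp_rot: [3.139, -0.0, 1.438]
ft_force: [0.2, -0.1, -0.2]
opening: 0.999
```

servo_tool:
  plan:
    - [0.007,0.001,0.001,0,0,0,100]
    - [0,0,0.02,0,0,0,100]
    - [0,0,0.02,0,0,0,100]
    - [0,0,0.02,0,0,0,100]
    - [0,0,0.012,0,0,0,100]
    - [0,0,0,0,0,0,100]

```text
t: 3.73
eef_pos: [601.3, 216.5, 111.7]
tcp_rot: [3.131, -0.004, 1.434]
ft_force: [0.2, 0.3, -0.3]
opening: 1.0
```

servo_tool:
  plan:
    - [0.0005,-0.004,0.005,0.5,0.2,0,100]
    - [0,0,0.005,0,0,0,100]
    - [0,0,0,0,0,0,100]

```text
t: 3.98
eef_pos: [598.3, 218.2, 103.5]
tcp_rot: [3.138, -0.009, 1.434]
ft_force: [-0.2, -0.5, -1.1]
opening: 1.001
```

servo_tool:
  plan:
    - [-0.002,-0.001,0.002,0.1,-0.5,0,100]
    - [0,0,0,0,0,0,50]
    - [0,0,0,0,0,0,20]
    - [0,0,0,0,0,0,10]
    - [0,0,0,0,0,0,10]
    - [0,0,0,0,0,0,10]
    - [0,0,0,0,0,0,10]

```text
t: 4.57
eef_pos: [598.0, 216.6, 104.2]
tcp_rot: [3.136, -0.001, 1.434]
ft_force: [0.2, -0.3, -0.7]
opening: 0.639
```

servo_tool:
  plan:
    - [0,0,0,0,0,0,5]
    - [0,0,0,0,0,0,5]
    - [0,0,0,0,0,0,5]
    - [0,0,0,0,0,0,5]
    - [0,0,0,0,0,0,5]
    - [0,0,0,0,0,0,5]
    - [0,0,0,0,0,0,5]
    - [0,0,0,0,0,0,5]

```text
t: 5.23
eef_pos: [598.1, 216.5, 104.1]
tcp_rot: [3.136, -0.001, 1.434]
ft_force: [-0.9, -0.1, 0.7]
opening: 0.246
```

servo_tool:
  plan:
    - [0,0,0,0,0,0,5]
    - [0,0,0,0,0,0,5]
    - [0,0,0,0,0,0,5]
    - [0,0,0,0,0,0,5]

```text
t: 5.57
eef_pos: [598.1, 216.5, 104.2]
tcp_rot: [3.136, -0.001, 1.434]
ft_force: [-0.1, 0.3, 1.1]
opening: 0.248
```

Gripped at 0.248 × 95 = 23.6 mm. I'll lift to z≈270.

servo_tool:
  plan:
    - [0,0,-0.01,0,0,0,5]
    - [0,0,-0.02,0,0,0,5]
    - [0,0,-0.025,0,0,0,5]
    - [0,0,-0.03,0,0,0,5]
    - [0,0,-0.03,0,0,0,5]
    - [0,0,-0.03,0,0,0,5]
    - [0,0,-0.02,0,0,0,5]
    - [0,0,0,0,0,0,5]

```text
t: 6.23
eef_pos: [595.9, 216.2, 280.0]
tcp_rot: [3.139, 0.0, 1.434]
ft_force: [-0.2, -0.8, 0.2]
opening: 0.249
```

servo_tool:
  plan:
    - [-0.02,0.001,0,0,0,0,5]
    - [-0.035,0.001,0,0,0,0,5]
    - [-0.035,0.001,0,0,0,0,5]
    - [-0.035,0.001,0,0,0,0,5]
    - [-0.035,0.001,0,0,0,0,5]
    - [-0.035,0.001,0,0,0,0,5]
    - [-0.035,0.001,0,0,0,0,5]
    - [-0.035,0.001,0,0,0,0,5]

```text
t: 6.9
eef_pos: [564.8, -51.1, 279.9]
tcp_rot: [3.138, -0.002, 1.444]
ft_force: [0.2, -0.2, -0.7]
opening: 0.252
```

servo_tool:
  plan:
    - [-0.035,0.001,0,0,0,0,5]
    - [-0.035,0.001,0,0,0,0,5]
    - [-0.035,0.001,0,0,0,0,5]
    - [-0.025,0.001,0,0,0,0,5]
    - [-0.015,0.001,0,0,0,0,5]
    - [0,0,0,0,0,0,5]

```text
t: 7.4
eef_pos: [546.4, -208.2, 277.2]
tcp_rot: [-3.141, -0.002, 1.439]
ft_force: [0.1, 0.5, 0.7]
opening: 0.248
```

servo_tool:
  plan:
    - [0,0.003,0.015,0,0,0,5]
    - [0,0,0,0,0,0,5]

```text
t: 7.57
eef_pos: [548.7, -209.1, 261.4]
tcp_rot: [-3.14, -0.002, 1.436]
ft_force: [-0.2, -0.4, -0.8]
opening: 0.248
```

```bash
python3 - <<'E'
from h import *
s=env.state();p=s['eef_pos'];print(p)
C={n:snap(n,n+'2.png') for n in('top','scene','wrist')}
I=[]
for n,c in C.items():
    print(n,'foot',proj(c,[p[0],p[1],p[2]-99]),'mouth',proj(c,[549.5,-208,105]))
t,s,w=[C[n]['img'] for n in('top','scene','wrist')]
a=cv2.resize(s[100:250,150:300],(400,400),interpolation=cv2.INTER_CUBIC)
b=cv2.resize(w[180:380,220:420],(400,400),interpolation=cv2.INTER_CUBIC)
cv2.imwrite('pics/c2.png',np.hstack([a,b]))
E
```

```text
[ 548.67967533 -209.07888145  261.37969033]
top foot [464.86094018 258.68322787] mouth [454.0127916 260.3691391]
scene foot [216.17641882 160.50293053] mouth [221.78597454 184.33421942]
wrist foot [315.88446577 239.43938249] mouth [316.71050278 222.7040227 ]
```

View pics/c2.png

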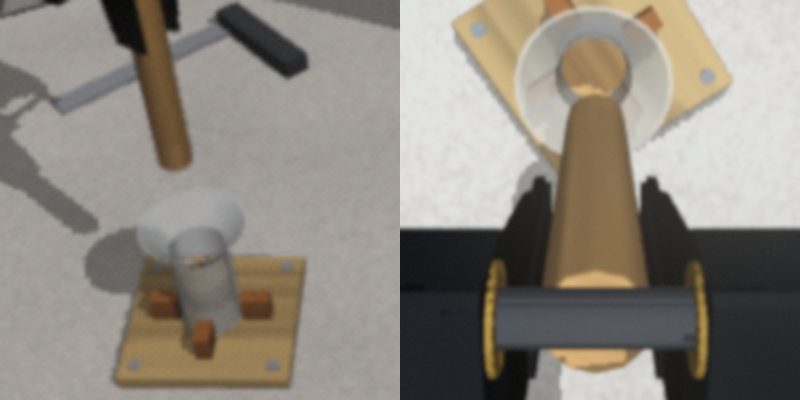

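```bash
python3 - <<'E'
from h import *
p=[548.7,-209.1,261.4]
for n in('wrist','scene','top'):
    c=load(n+'2.png');g=cv2.imread(f'pics/{n}2.png')
    k={'wrist':(220,180,2),'scene':(150,100,2.667),'top':(400,200,4)}[n]
    w=int(400/k[2]); im=cv2.resize(g[k[1]:k[1]+w,k[0]:k[0]+w],(400,400),interpolation=cv2.INTER_CUBIC)
    def circ(x,y,z,r,col):
        q=np.array([proj(c,[x+r*np.cos(a),y+r*np.sin(a),z]) for a in np.linspace(0,2*np.pi,60)])
        cv2.polylines(im,[np.int32(np.round((q-k[:2])*k[2]))],True,col,1)
    circ(549.5,-208.5,105,40,(0,0,255)); circ(p[0],p[1],p[2]-99,12,(0,255,0)); circ(549.5,-208.5,12,20,(255,0,0))
    if n=='wrist':a=im
    elif n=='scene':b=im
    else:
        pass
cv2.imwrite('pics/c3.png',np.hstack([a,b]))
E
```

```text
(no output)
```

View pics/c3.png

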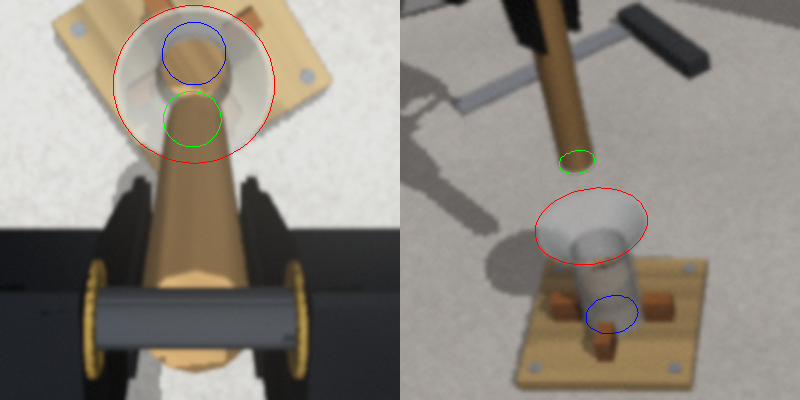

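Predicted and seen outlines of the foot and mouth agree to about 1 mm. I'll descend into the tube.

servo_tool:
  plan:
    - [0.001,0.001,0.01,0,0,0,5]
    - [0,0,0.015,0,0,0,5]
    - [0,0,0.015,0,0,0,5]
    - [0,0,0.01,0,0,0,5]
    - [0,0,0,0,0,0,5]

```text
t: 8.13
eef_pos: [552.1, -204.8, 213.9]
tcp_rot: [3.135, 0.0, 1.441]
ft_force: [0.2, 0.7, -0.8]
opening: 0.248
```

servo_tool:
  plan:
    - [-0.0035,-0.0025,0.005,0.3,0,0,5]
    - [-0.0005,-0.0005,0.008,0,0,0,5]
    - [-0.0005,-0.0005,0.008,0,0,0,5]
    - [-0.0003,-0.0003,0.006,0,0,0,5]
    - [0,0,0,0,0,0,5]

```text
t: 8.55
eef_pos: [548.0, -209.1, 185.5]
tcp_rot: [3.139, 0.001, 1.442]
ft_force: [0.3, -0.7, -0.5]
opening: 0.247
```

servo_tool:
  plan:
    - [0.001,0.001,0.006,0,0,0,5]
    - [0,0,0.006,0,0,0,5]
    - [0,0,0.005,0,0,0,5]
    - [0,0,0,0,0,0,5]

```text
t: 8.88
eef_pos: [549.5, -208.3, 166.9]
tcp_rot: [3.138, 0.001, 1.442]
ft_force: [-0.3, 0.4, -0.3]
opening: 0.25
```

servo_tool:
  plan:
    - [0,0,0.005,0,0,0,5]
    - [0,0,0.005,0,0,0,5]
    - [0,0,0,0,0,0,5]

```text
t: 9.13
eef_pos: [549.8, -208.5, 156.1]
tcp_rot: [3.138, 0.001, 1.442]
ft_force: [-0.1, -0.6, -0.1]
opening: 0.245
```

servo_tool:
  plan:
    - [0,0,0.005,0,0,0,5]
    - [0,0,0.004,0,0,0,5]
    - [0,0,0,0,0,0,5]

```text
t: 9.38
eef_pos: [549.9, -208.5, 146.7]
tcp_rot: [3.137, 0.001, 1.442]
ft_force: [0.4, -0.3, -0.3]
opening: 0.247
```

servo_tool:
  plan:
    - [0,0,0.004,0,0,0,5]

```text
t: 9.47
eef_pos: [550.1, -208.6, 143.1]
tcp_rot: [3.136, 0.002, 1.442]
ft_force: [-1.2, 1.1, 3.7]
opening: 0.248
```

servo_tool:
  plan:
    - [0,0,0.003,0,0,0,5]

```text
t: 9.55
eef_pos: [550.1, -208.6, 139.8]
tcp_rot: [3.136, 0.002, 1.442]
ft_force: [-1.2, -0.1, 2.8]
opening: 0.252
```

servo_tool:
  plan:
    - [0,0,0.002,0,0,0,5]

```text
t: 9.63
eef_pos: [550.0, -208.6, 137.5]
tcp_rot: [3.136, 0.002, 1.442]
ft_force: [-0.3, 0.3, 2.7]
opening: 0.248
```

About 3 N of sliding friction, so the plugs are moving. I'll go on in small steps.

servo_tool:
  plan:
    - [0,0,0.0015,0,0,0,5]

```text
t: 9.72
eef_pos: [550.0, -208.6, 135.8]
tcp_rot: [3.136, 0.002, 1.442]
ft_force: [-0.7, 1.0, 2.7]
opening: 0.247
```

servo_tool:
  plan:
    - [0,0,0.001,0,0,0,5]

```text
t: 9.8
eef_pos: [550.2, -208.7, 134.9]
tcp_rot: [3.136, 0.002, 1.442]
ft_force: [-2.7, 1.6, 17.7]
opening: 0.248
```

servo_tool:
  plan:
    - [0,0,0.001,0,0,0,5]

```text
t: 9.88
eef_pos: [550.4, -208.8, 134.9]
tcp_rot: [3.135, 0.002, 1.442]
ft_force: [-4.4, 1.6, 21.0]
opening: 0.246
```

servo_tool:
  plan:
    - [0,0,0.0007,0,0,0,5]

```text
t: 9.97
eef_pos: [550.2, -208.8, 135.0]
tcp_rot: [3.135, 0.002, 1.442]
ft_force: [-3.2, 0.5, 8.6]
opening: 0.25
```

servo_tool:
  plan:
    - [0,0,0.0007,0,0,0,5]

```text
t: 10.05
eef_pos: [550.1, -208.7, 135.0]
tcp_rot: [3.135, 0.002, 1.442]
ft_force: [-3.1, 0.5, 7.9]
opening: 0.244
```

servo_tool:
  plan:
    - [0,0,0.0011,0,0,0,5]
    - [0,0,0.0011,0,0,0,5]

```text
t: 10.22
eef_pos: [550.2, -208.7, 135.0]
tcp_rot: [3.134, 0.003, 1.443]
ft_force: [-4.9, 2.5, 15.1]
opening: 0.25
```

servo_tool:
  plan:
    - [0,0,0.0011,0,0,0,5]
    - [0,0,0.0011,0,0,0,5]
    - [0,0,0.0011,0,0,0,5]

```text
t: 10.47
eef_pos: [550.1, -208.6, 135.0]
tcp_rot: [3.133, 0.003, 1.443]
ft_force: [-3.9, 2.0, 14.3]
opening: 0.249
```

servo_tool:
  plan:
    - [0,0,0.0011,0,0,0,5]
    - [0,0,0.0011,0,0,0,5]
    - [0,0,0.0011,0,0,0,5]
    - [0,0,0.0011,0,0,0,5]

```text
t: 10.8
eef_pos: [549.9, -208.5, 135.0]
tcp_rot: [3.131, 0.004, 1.443]
ft_force: [-3.7, 1.2, 13.3]
opening: 0.248
```

The lean held at 13–15 N for over half a second. I'll relax the force, square up the tilt, and release.

servo_tool:
  plan:
    - [0,0,0,0.4,0,0,5]
    - [0,0,0,0,0,0,5]
    - [0,0,0,0,0,0,5]

```text
t: 11.05
eef_pos: [550.0, -208.5, 135.3]
tcp_rot: [3.137, 0.005, 1.443]
ft_force: [0.2, -0.5, -0.1]
opening: 0.243
```

servo_tool:
  plan:
    - [0,0,0,0,0,0,30]
    - [0,0,0,0,0,0,40]
    - [0,0,0,0,0,0,60]
    - [0,0,0,0,0,0,90]
    - [0,0,0,0,0,0,90]
    - [0,0,0,0,0,0,90]
    - [0,0,0,0,0,0,90]
    - [0,0,0,0,0,0,90]

```text
t: 11.72
eef_pos: [549.9, -208.5, 134.2]
tcp_rot: [3.138, 0.004, 1.443]
ft_force: [-0.1, 0.3, -0.1]
opening: 0.731
```

servo_tool:
  plan:
    - [0,0,0,0,0,0,90]
    - [0,0,0,0,0,0,90]
    - [0,0,0,0,0,0,90]
    - [0,0,0,0,0,0,90]

```text
t: 12.05
eef_pos: [549.9, -208.5, 134.3]
tcp_rot: [3.138, 0.004, 1.443]
ft_force: [-0.5, 0.5, 0.8]
opening: 0.898
```

```bash
python3 - <<'E'
from h import *
s=env.state();print(s['eef_pos'],s['tcp_rot'],s['opening'],s['ft_force'])
a=snap('scene','s3.png')['img'];b=snap('wrist','w3.png')['img']
cv2.imwrite('pics/c4.png',np.hstack([cv2.resize(a[60:260,130:330],(400,400)),cv2.resize(b[100:420,160:480],(400,400))]))
E
```

```text
[ 549.92174275 -208.53484782  134.28910847] [3.13786943 0.0042195  1.44297105] 0.8983355891530395 [-0.53736694  0.49394286  0.77034699]
```

View pics/c4.png

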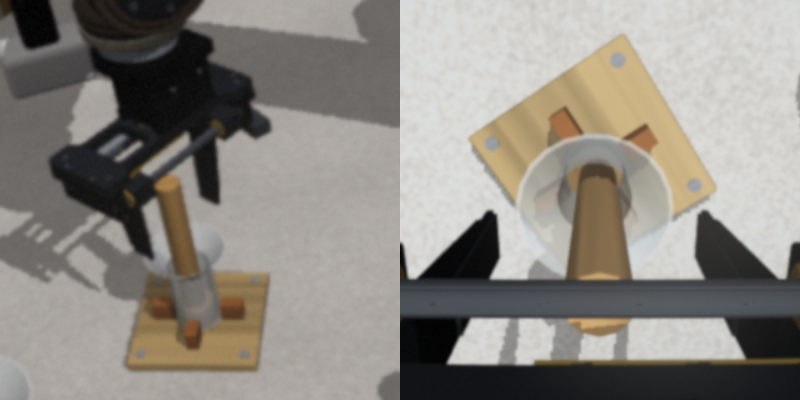

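The dowel stands upright and free between the open fingers, with its top at scene crop (168,185) and its foot in the tube. I'll retreat straight up.

servo_tool:
  plan:
    - [0,0,-0.005,0,0,0,95]
    - [0,0,-0.015,0,0,0,95]
    - [0,0,-0.015,0,0,0,95]
    - [0,0,-0.015,0,0,0,95]
    - [0,0,-0.015,0,0,0,95]
    - [0,0,-0.015,0,0,0,95]
    - [0,0,-0.015,0,0,0,95]
    - [0,0,0,0,0,0,95]

```text
t: 12.82
eef_pos: [549.2, -207.8, 235.0]
tcp_rot: [3.139, 0.004, 1.443]
ft_force: [0.7, -0.2, 0.5]
opening: 0.952
```

servo_tool:
  plan:
    - [0,0,-0.02,0,0,0,95]
    - [0,0,-0.02,0,0,0,95]
    - [0,0,-0.02,0,0,0,95]
    - [0,0,0,0,0,0,95]
    - [0,0,0,0,0,0,95]
    - [0,0,0,0,0,0,95]

```text
t: 13.32
eef_pos: [548.1, -207.1, 294.9]
tcp_rot: [3.141, 0.003, 1.443]
ft_force: [0.3, -0.4, -0.3]
opening: 0.953
```

```bash
python3 - <<'E'
from h import *
a=snap('scene','s4.png');b=snap('top','t4.png')
print('expect top of dowel z=186 scene',proj(a,[550,-208.5,186]),'foot36',proj(a,[550,-208.5,36]),'top',proj(b,[550,-208.5,186]))
A=cv2.resize(a['img'][60:260,130:330],(500,500),interpolation=cv2.INTER_CUBIC)
for z in(186,36): cv2.circle(A,tuple(int(v) for v in (proj(a,[550,-208.5,z])-[130,60])*2.5),3,(0,0,255),-1)
cv2.imwrite('pics/c5.png',A)
E
```

```text
expect top of dowel z=186 scene [213.64899555 150.68695132] foot36 [227.30420867 209.70316244] top [469.10947342 256.80862406]
```

View pics/c5.png

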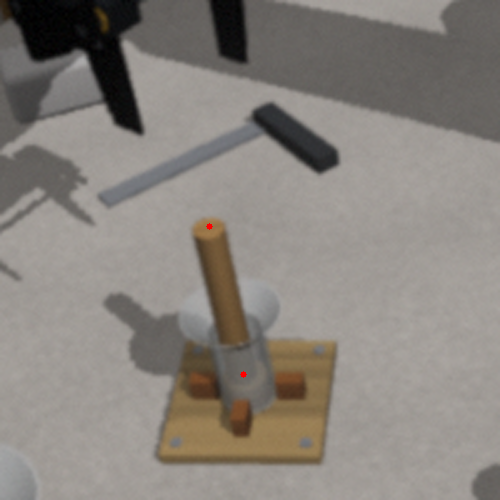

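The dowel's top lies exactly at the predicted point for z=186, which puts its foot at 36 mm, on plugs that are home. The robot is clear, so I'll hand in.

```bash
python3 -c "
from cell import env
print(env.job_done(), env.state()['t'])"
```

```text
the job is handed in; nothing more can be done
the job is handed in; nothing more can be done
```

The job is done and handed in after about 13.5 s of the 45 s allowed. The long slim dowel is standing in the smallest tube on top of the plugs, and the robot is clear of it.

- **Pushing:** I took the dowel from the rack's middle cell. The plugs slid at about 3 N, and the push stopped hard at a TCP height of 135 mm, which is where home was predicted.
- **Leaning:** I leaned on the plugs for about 0.9 s, for the most part at 13–15 N. Early on, one reading reached 21 N, slightly over the 20 N you gave, and two dropped to about 8 N.
- **Last check:** After I let go and backed off upwards, the scene picture showed the dowel upright, with its top where it should be if the plugs are home. The dowel's foot can't be seen through the tube wall, so that the plugs are home rests on the dowel's top height and the hard stop.

No other checks failed or disagreed.

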